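# Clear the packing wads and show the valve block to the inspection camera

### The arm

A 6-joint arm with a two-finger parallel gripper is mounted at the origin on the work surface. World frame = base frame: x ahead of the robot, y to its left, z up, the work surface at z = 0. Lengths are in m, angles in rad, forces in N, time in s.
With the tool pointing down it reaches from about 0.2 to 0.875 m from the base axis. Payload 3.4 kg.
Tool frame: the origin (TCP) lies between the finger pads; the fingertips stand 25 mm ahead of it and the grasp point (between the pads) lies 6 mm ahead of it (r.nose_length is the z of the fingertips in the tool frame, in m); z points along the fingers, y is the line along which they close (so a half turn about z gives the same grasp; the last joint's range is limited). The gripper opens to 94 mm and grips with 3 to 60 N. Pads are 16 mm wide; open, the fingers measure 119 mm over their backs; the gripper's body (75 mm by 177 mm) begins 78 mm behind the grasp point.
Start: joints at [-1.46, 0.276, 1.505, -0, 1.361, -0.121], TCP at [0.132, -0.56, 0.23] pointing down, gripper open.
Joint ranges: [-2.89, 2.89], [-0.75, 2.08], [0.22, 2.7], [-1.18, 4.32], [0.11, 2.71], [-2.7, 2.7]. Speed limits (rad/s): [2.57, 2.57, 3.14, 3.14, 3.14, 3.14].

### API

Orientations are given as a unit quaternion [w, x, y, z].
In Python, from plant import r, gripper_to, inverse_kinematics, vision, models, telemetry gives the robot as it stands. Calls block until the motion is done:
- r.move_to(position, orientation): joint-space move of the TCP to a pose.
- r.move_l(position, rot=None, vel=0.15, guard=None): straight line of the TCP; rot=None keeps the orientation; vel is the mean speed in m/s. With guard (N) it stops when the force on the tool has changed by that much, and returns True; else False.
- r.movej(angles): joint-space move.
- gripper_to(opening, f_grip=None): finger opening in m; f_grip is the grip in N (None keeps the last); returns when the fingers have stopped.
- r.hold(seconds).
- inverse_kinematics(position, orientation): joint angles nearest the present ones, or None.
- vision.snapshot(name): name is "scene" or "top" or "wrist"; returns the picture (480x640x3 uint8, red, green, blue); there is no depth.
- vision.get_calibration(name): a dict with "fx", "fy", "cx", "cy" (pixels), "D" ([k1, k2, p1, p2, k3] as OpenCV has them; the pictures are not rectified), "position" and "orientation" of the camera in the world. Camera axes: x right, y down, z forward; pixel columns grow to the right and rows downward; lengths in m; the calibration is good to about 2 mm. A picture is of the moment at which its call begins: read the wrist's pose just before it. get_calibration takes no time and is no camera call; for the wrist camera it gives the pose at the moment of the call.
A pose or a line that the arm cannot do raises r.PlanningError and nothing moves.
- r.sign_off(): hands the job in; it is judged then, once.
Trained networks look in the newest picture that a camera, given by its name, has taken for a name from the list of things; names that differ only in an ending like _2 or _b are one class to them, and where a whole thing is asked for, a point or a joint stands for the part that bears it (a point fixed in the world has none). Each returns a list of dicts, best first, with "score" (0 to 1); they miss things now and then, are a little off and sometimes report something else, mostly with a low value. They report only what shows in the picture. A call takes as long as a camera call. They do not tell look-alikes from the thing itself.
- models.boxes_of(thing, camera): "at" ([x, y, z] in m, in world coordinates, good to about 4 mm: the middle of the surface that is visible of it).
- models.regions_of(thing, camera): "pixels" (480x640 bool, what is visible of it).
- models.mark_of(thing, camera): "at" ([x, y, z] in m, in world coordinates, good to about 4 mm: a listed point, or the origin of a listed thing).
Readings, each from a call of its own:
- telemetry.current_t(): time.
- telemetry.current_joints(): joint angles.
- telemetry.current_dq(): joint speeds.
- telemetry.current_joint_efforts(): joint torques, N m.
- telemetry.current_ee_pos(): TCP position.
- telemetry.current_tool_rot(): TCP orientation.
- telemetry.current_wrist_force(): force on the tool from outside, world axes, zero at the start.
- telemetry.current_torque(): the same for the moment, N m.
- telemetry.current_opening(): finger opening in m.
- telemetry.current_finger_force(): force on a finger pad.
Only numpy, scipy, OpenCV 4.12 (cv2) and the standard library are available. Lean on these libraries where they do the work, as an engineer would, in place of code of your own. Each camera call takes 0.05 s, during which the arm holds its last target. There are 200 camera calls.

### The job

Pick the two crumpled paper wads out of the blue tray and drop them in the grey waste bin, then lift the aluminium block with the brass port and hold it up to the orange inspection camera: the brass port at the camera's focus point, 140 mm straight out in front of the lens, facing the lens squarely, block top side up, tilted as the camera is. Finish while still holding it there, steady in the gripper and touching nothing else; leave the block in the tray until both wads are in the bin, and do not disturb the camera or anything else on the bench.

Things in the scene. Friction and masses are not known exactly. Their poses are not given: they have to be found in the camera images.
- block: The part to show: a machined aluminium block 70 mm long (x) x 32 wide (y) x 32 high (z), about 190 g, with a round brass port (20 mm dia., standing 5 mm out) in the middle of its +x end and two dark holes in its top. It lies flat in the tray, at any of a wide range of yaws, a wad close on either side. Origin: centre of its underside; z up, x along its length towards the brass port.
- block_port (a point): Centre of the brass port's outer face on the block: 40 mm along the block's x from its origin and 16 mm above its underside. Axes as the block's.
- wad1: A crumpled white paper wad, a chunky stiff lump about 46 mm across and 46 mm high, 15 g, standing in the tray beside one long side of the brass-ported block, 47 to 51 mm from its centre line (a few mm of gap, too little for a finger). Origin: its centre, 23 mm above the tray's floor at the start. It can be gripped from above with the fingers closing parallel to the block's length.
- wad2: The other paper wad, the same, beside the other long side of the block. Origin: its centre.
- tray: Shallow blue plastic tray fixed on the bench, 240 mm (x) x 380 mm (y), 18 mm high over all, walls and floor 5 mm thick. Holds the block, the wads and the spare block. Origin: centre of its underside.
- waste: Grey open waste bin fixed on the bench to the robot's right, 170 mm (x) x 150 mm (y) x 100 mm high outside, walls 4 mm. Origin: centre of its underside.
- waste_in (a point): Centre of the waste bin's inner floor (axes as the bin's).
- stand: Inspection camera's stand, fixed on the bench at the far left: base plate 100 x 100 mm, thin pole and fork that carries the camera's tilt axis 270 mm above the bench. Origin: on the bench 170 mm in front of the tilt axis (roughly below the focus point); its x axis points to the pole.
- lens (a point): Centre of the camera's front lens, 60 mm in front of the tilt axis. Axes as focus. The camera head is an orange box 75 x 56 x 52 mm with a black lens barrel 48 mm in diameter at its front, looking back over the bench roughly towards the robot and 0.15 to 0.6 rad down from level, different each time; its tilt is stiff and to be left as found.
- focus (a point): The camera's focus point: in the air 140 mm straight out from the lens on its optical axis (200 mm from the tilt axis), nothing is there. Axes: x along the optical axis pointing TO the lens, z the camera's own up, y sideways and level. The block is shown right when its axes agree with these and its port centre is at this point.
- spare: A like aluminium block, 70 x 32 x 32 mm, with a BLACK port, in the other half of the tray. Leave it alone. Origin: centre of its underside.
- tape: Roll of brown tape lying flat near the far edge, 90 mm dia., 40 mm high. Leave alone. Origin: centre of underside.
- knife: Orange safety knife lying on the bench, 145 mm long, 14 mm high. Leave alone. Origin: underside, middle of the handle.
- glue: Green glue bottle, 56 mm dia., 130 mm high, standing. Leave alone. Origin: centre of its underside.
- marker: White marker pen with red cap, 140 mm long, 18 mm thick, lying. Leave alone. Origin: underside, near the middle.
There are look-alikes about, which are no part of the job. Leave any green look-alike of the block alone.

How it is judged:
On the way, in this order (a step that is already met when the one before it is completed fails the run):
1. both paper wads lie released in the waste bin while the block is still in the tray (x of wad1 in the frame of waste_in between -0.083 and 0.083 m and y of wad1 in the frame of waste_in between -0.073 and 0.073 m and z of wad1 in the frame of waste_in between 0 and 0.09 m and contact force between each of wad1, wad2 and the fingers below 0.05 N and x of wad2 in the frame of waste_in between -0.083 and 0.083 m and y of wad2 in the frame of waste_in between -0.073 and 0.073 m and z of wad2 in the frame of waste_in between 0 and 0.09 m and z of block in the frame of tray below 0.015 m and x of block in the frame of tray between -0.11 and 0.11 m and y of block in the frame of tray between -0.18 and 0.18 m), for 0.2 s.
2. the brass-ported block is held in the gripper, clear above the tray (height (world z) of block above 0.05 m and contact force between block and the fingers above 1 N), for 0.2 s.
At the end, for the whole second after the job is handed in: Held by the fingers alone and still: brass port within 15 mm of the focus point, port towards the lens, block top up, its length and up axes within 0.2 rad (11 degrees) of the camera's; block touches nothing else; both wads in the waste bin below its rim (distance between block_port and focus below 0.015 m and angle between the x axis of block and the x axis of focus, either way round below 0.2 rad and angle between the z axis of block and the z axis of focus, either way round below 0.2 rad and angle between block's own z axis and vertical below 1.2 rad and x of block in the frame of focus below -0.02 m and contact force between block and the fingers above 1 N and contact force between block and stand below 0.1 N and contact force between block and tray below 0.1 N and height (world z) of block above 0.06 m and linear speed of block below 0.03 m/s and angular speed of block below 0.2 rad/s and x of wad1 in the frame of waste_in between -0.083 and 0.083 m and y of wad1 in the frame of waste_in between -0.073 and 0.073 m and z of wad1 in the frame of waste_in between 0 and 0.09 m and contact force between each of wad1, wad2 and the fingers below 0.05 N and x of wad2 in the frame of waste_in between -0.083 and 0.083 m and y of wad2 in the frame of waste_in between -0.073 and 0.073 m and z of wad2 in the frame of waste_in between 0 and 0.09 m); the arm keeps its last pose, push and grip.
It fails at once if a bystander (spare block, tape, knife, glue, marker) is moved more than 25 mm (distance of any of spare, tape, knife, glue, marker from where it was at the start of the episode above 0.025 m).
It fails at once if the inspection camera is knocked out of its aim (focus point moved more than 10 mm) (distance of focus from where it was at the start of the episode above 0.01 m).
It also fails if it takes over 72 s, if anything falls off the work surface, if the arm or the gripper's body presses on something with over 40 N, if the wrist force passes 120 N, or if a joint passes its speed limit or range.

## Working session

There is one attempt and no reset: what is moved stays moved. The work goes in short steps, each a Python script; the robot and the scene stay as the last script left them, time stands still between calls to the robot, and variables do not carry over. Pictures are saved under pics/ and viewed, at most 10 in all, crops included, and the job is handed in when it is done.

```bash
ls; mkdir -p pics; python3 - <<'E'
from plant import r, vision, models, telemetry
import cv2, numpy as np
for c in ["scene","top"]:
    im=vision.snapshot(c); cv2.imwrite(f"pics/{c}0.png",im[...,::-1])
    k=vision.get_calibration(c); print(c,{a:np.round(b,3).tolist() for a,b in k.items()})
    for n in ["block","block_port","wad1","waste","waste_in","stand","lens","focus","spare","tray","glue","tape","knife","marker"]:
        print(n,[(np.round(d["at"],3).tolist(),round(d["score"],2)) for d in models.mark_of(n,c)][:4])
print(telemetry.current_t())
E
```

```text
pics
scene {'fx': 548.079, 'fy': 548.079, 'cx': 324.498, 'cy': 243.729, 'D': [-0.152, 0.0, 0.0, 0.0, 0.0], 'position': [1.08, 0.502, 1.287], 'orientation': [-0.106, 0.375, 0.884, -0.26]}
block [([0.778, 0.063, -0.001], 0.77), ([0.8, -0.184, 0.003], 0.59), ([0.568, -0.076, 0.001], 0.56)]
block_port [([0.822, 0.069, 0.018], 0.84), ([0.594, -0.05, 0.019], 0.79), ([0.772, -0.155, 0.019], 0.74)]
wad1 [([0.528, -0.036, 0.028], 0.79), ([0.596, -0.111, 0.03], 0.56)]
waste [([0.594, -0.112, 0.029], 0.71), ([0.529, -0.381, -0.003], 0.58), ([0.566, -0.072, 0.004], 0.35)]
waste_in [([0.526, -0.388, 0.006], 0.68)]
stand []
lens [([0.732, 0.317, 0.25], 0.64)]
focus [([0.525, -0.382, -0.002], 0.67), ([0.528, -0.039, 0.031], 0.4)]
spare [([0.552, 0.08, 0.005], 0.97)]
tray [([0.564, -0.001, 0.0], 0.78), ([0.78, -0.066, -0.002], 0.42)]
glue [([0.697, -0.345, -0.0], 0.56)]
tape [([0.78, -0.063, 0.0], 0.67)]
knife [([0.344, 0.243, 0.003], 0.67)]
marker [([0.429, 0.421, 0.003], 0.58)]
top {'fx': 475.534, 'fy': 475.534, 'cx': 316.201, 'cy': 241.582, 'D': [-0.057, 0.0, 0.0, 0.0, 0.0], 'position': [0.526, 0.002, 1.229], 'orientation': [0.017, -0.7, 0.714, -0.009]}
block [([0.778, 0.062, 0.006], 0.92), ([0.564, -0.072, 0.005], 0.66), ([0.799, -0.184, 0.002], 0.65)]
block_port [([0.594, -0.048, 0.022], 0.77), ([0.825, 0.066, 0.014], 0.58), ([0.779, -0.156, 0.017], 0.56), ([0.552, 0.08, 0.003], 0.31)]
wad1 [([0.533, -0.038, 0.027], 0.82), ([0.6, -0.114, 0.027], 0.71)]
waste [([0.533, -0.381, 0.0], 0.95)]
waste_in [([0.531, -0.388, 0.004], 0.56)]
stand []
lens [([0.73, 0.309, 0.25], 0.59)]
focus [([0.551, 0.079, -0.0], 0.37)]
spare []
tray [([0.566, 0.003, -0.004], 0.64), ([0.428, 0.417, 0.003], 0.54)]
glue [([0.697, -0.348, 0.001], 0.64)]
tape [([0.78, -0.058, -0.002], 0.89)]
knife [([0.344, 0.25, 0.001], 0.8)]
marker [([0.424, 0.417, 0.002], 0.69)]
1.5
```

View pics/top0.png

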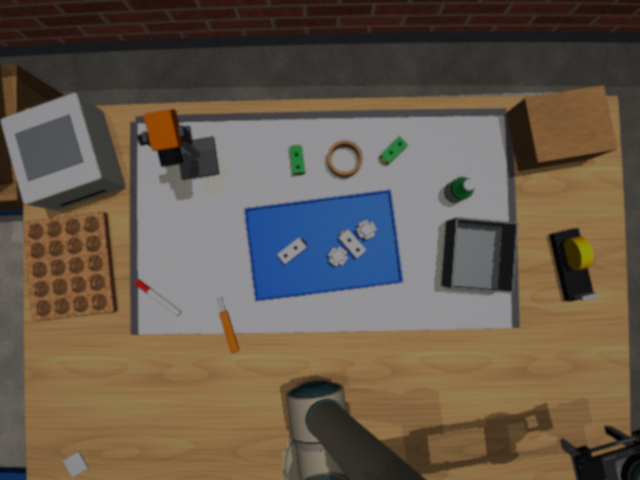

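View pics/scene0.png

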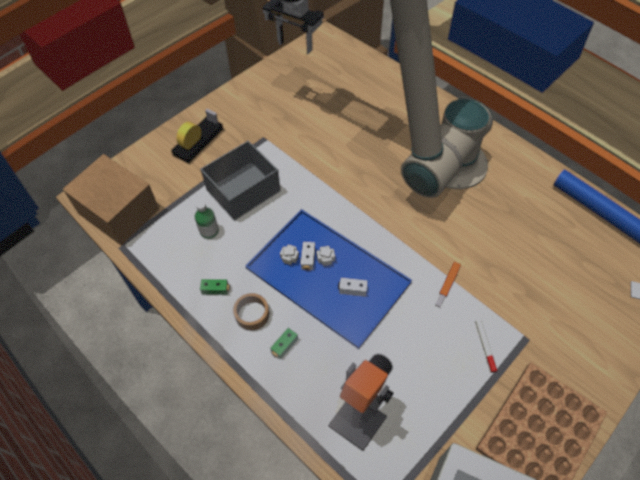

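Candidates for the block, as pixels in the top picture: (352,243) silver with a wad on either side, (291,250) silver spare, and green look-alikes at (297,160) and (393,151). I choose (352,243). The wads are at (337,257) and (366,230), the bin is at (480,255), and the inspection camera is at (163,130). Next I move above the block for a close check.

```bash
cat > h.py <<'E'
from plant import r, gripper_to, inverse_kinematics, vision, models, telemetry
import cv2, numpy as np
from scipy.spatial.transform import Rotation as R
def quat(M):
    return np.roll(R.from_matrix(M).as_quat(),1)
def down(yaw):            # tool y along heading yaw, pointing down
    c,s=np.cos(yaw),np.sin(yaw)
    return quat(np.array([[-s,c,0],[c,s,0],[0,0,-1]]).T)
def rot(q): return R.from_quat(np.roll(q,-1)).as_matrix()
def snap(c,f=None):
    k=vision.get_calibration(c); im=vision.snapshot(c)
    if f: cv2.imwrite(f"pics/{f}.png",im[...,::-1])
    return im,k
def marks(n,c,s=.3): return [(np.round(d["at"],3).tolist(),round(d["score"],2)) for d in models.mark_of(n,c) if d["score"]>s]
E
python3 - <<'E'
from h import *
yaw=0.74
for a in (yaw,yaw-np.pi):
    q=inverse_kinematics([.565,-.075,.27],down(a)); print(a,q)
q=down(yaw if abs(inverse_kinematics([.565,-.075,.27],down(yaw))[5])<abs(inverse_kinematics([.565,-.075,.27],down(yaw-np.pi))[5]) else yaw-np.pi)
r.move_to([.565,-.075,.27],q)
im,k=snap("wrist","w1"); print({a:np.round(b,3).tolist() for a,b in k.items()})
for n in ["block","block_port","wad1"]: print(n,marks(n,"wrist"))
print(telemetry.current_t(),telemetry.current_joints())
E
```

```text
0.74 [-2.54038490e-01  2.49098094e-01  1.44499284e+00 -4.44089210e-16
  1.44750172e+00 -9.94038490e-01]
-2.401592653589793 [-2.54038490e-01  2.49098094e-01  1.44499284e+00 -4.44089210e-16
  1.44750172e+00  2.14755416e+00]
{'fx': 376.098, 'fy': 376.098, 'cx': 318.288, 'cy': 239.347, 'D': [-0.028, 0.0, 0.0, 0.0, 0.0], 'position': [0.514, -0.019, 0.424], 'orientation': [0.123, 0.924, 0.358, 0.048]}
block [([0.784, 0.06, -0.002], 0.83), ([0.566, -0.075, 0.006], 0.76)]
block_port [([0.773, -0.16, 0.016], 0.96), ([0.593, -0.051, 0.02], 0.92), ([0.821, 0.067, 0.018], 0.59)]
wad1 [([0.599, -0.112, 0.025], 0.8), ([0.547, 0.082, 0.008], 0.51)]
4.0167 [-2.55194512e-01  2.49235832e-01  1.44497832e+00 -8.59397499e-05
  1.44752347e+00 -9.94000092e-01]
```

View pics/w1.png

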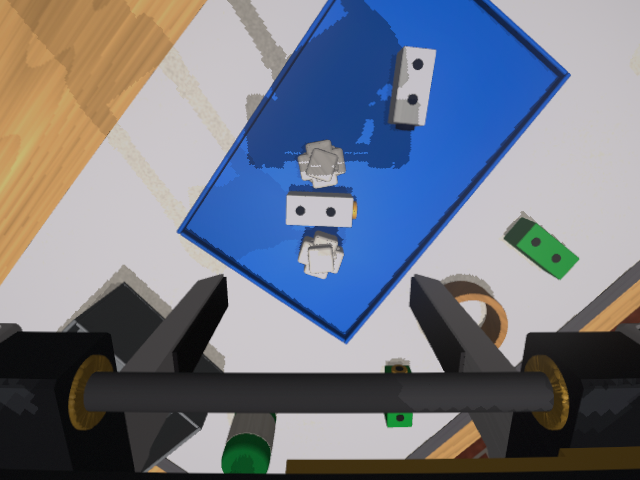

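The crop shows the brass port at (355,210) on the block between the wads (322,163) and (321,255). The black-ported spare is at (413,88) and the green ones are outside the tray, so the choice holds. Next I clear the wads.

```bash
python3 - <<'E'
from h import *
Q=down(.74)
gripper_to(.094,10)
for (x,y),by in (((.599,-.112),-.41),((.531,-.037),-.355)):
    r.move_to([x,y,.14],Q)
    r.move_l([x,y,.037],vel=.12,guard=15)
    gripper_to(.02,10); print("grip",telemetry.current_opening(),telemetry.current_finger_force(),telemetry.current_ee_pos())
    r.move_l([x,y,.19],vel=.25)
    print(telemetry.current_opening())
    r.move_to([.53,by,.19],down(0.))
    r.move_l([.53,by,.12],vel=.2)
    gripper_to(.072); r.move_l([.53,by,.2],vel=.3)
    print(telemetry.current_t())
im,k=snap("top","top1")
for n in ["wad1","block","block_port"]: print(n,marks(n,"top"))
E
```

```text
grip 0.05079041961539328 10.000012116506696 [ 0.59901813 -0.1119833   0.03702747]
0.050922145490411665
9.9833
grip 0.048789757740476454 9.673660509288311 [ 0.53129089 -0.03700505  0.03744618]
0.04892222187146169
16.3417
wad1 [([0.531, -0.358, 0.026], 0.53), ([0.58, -0.418, 0.03], 0.44)]
block [([0.8, -0.185, 0.006], 0.73), ([0.782, 0.06, 0.003], 0.72), ([0.566, -0.072, 0.003], 0.61)]
block_port [([0.776, -0.156, 0.018], 0.91), ([0.823, 0.067, 0.014], 0.84), ([0.593, -0.05, 0.026], 0.8)]
```

```bash
cat >> h.py <<'E'
def cam_in_tool():
    k=vision.get_calibration("wrist"); T=rot(telemetry.current_tool_rot()); p=np.array(telemetry.current_ee_pos())
    return T.T@rot(k["orientation"]), T.T@(np.array(k["position"])-p)
def look(target,pos,roll,C,o):    # tool pose that puts the wrist camera at pos looking at target
    z=(target-pos)/np.linalg.norm(target-pos); x=np.cross(z,[0,0,1.]); x/=np.linalg.norm(x); y=np.cross(z,x)
    M=np.array([x,y,z]).T@R.from_euler('z',roll).as_matrix()@C.T
    return pos-M@o, quat(M)
E
python3 - <<'E'
from h import *
C,o=cam_in_tool(); print(np.round(C,3),np.round(o,3))
L=np.array([.74,.32,.255]); j0=np.array(telemetry.current_joints())
for d in (.32,.4):
  for az in (-200,-180,-157,-135,-110,-90):
    for el in (.1,.3,.5,.8):
        a=np.radians(az); p=L+d*np.array([np.cos(a)*np.cos(el),np.sin(a)*np.cos(el),np.sin(el)])
        best=None
        for ro in np.arange(-np.pi,np.pi,np.pi/6):
            tp,q=look(L,p,ro,C,o); 
            if tp[2]<.12: continue
            j=inverse_kinematics(tp,q)
            if j is not None:
                c=np.abs(j-j0).max()
                if best is None or c<best[0]: best=(c,round(ro,2),np.round(tp,2),np.round(j,2))
        if best: print(d,az,el,best[0].round(2),*best[1:])
E
```

```text
[[ 0.    -0.965 -0.262]
 [ 1.     0.001 -0.   ]
 [ 0.001 -0.262  0.965]] [ 0.077  0.    -0.154]
0.32 -200 0.1 4.27 -0.52 [0.59 0.36 0.24] [ 0.93  0.72  2.1   4.27  1.56 -2.39]
0.32 -200 0.3 1.55 -3.14 [0.61 0.37 0.33] [ 0.85  0.32  1.62 -1.11  1.07  0.14]
0.32 -200 0.5 1.4 -2.62 [0.62 0.34 0.35] [ 0.71  0.2   1.61 -0.83  0.9   0.33]
0.32 -200 0.8 1.22 -2.09 [0.64 0.32 0.38] [ 0.52  0.17  1.49 -0.38  0.91  0.4 ]
0.32 -180 0.1 3.42 -1.05 [0.59 0.29 0.25] [ 0.51  0.58  2.52  3.42  1.56 -2.62]
0.32 -180 0.3 3.69 -0.52 [0.59 0.3  0.27] [ 0.64  0.41  2.39  3.69  1.21 -2.24]
0.32 -180 0.5 1.09 -2.09 [0.62 0.29 0.34] [ 0.38  0.02  1.93 -0.35  0.25  0.02]
0.32 -180 0.8 0.99 -1.57 [0.63 0.29 0.36] [0.29 0.05 1.74 0.11 0.55 0.12]
0.32 -157 0.1 2.35 -1.05 [0.61 0.23 0.25] [-0.16  0.58  2.5   2.35  1.56 -2.57]
0.32 -157 0.3 1.81 -2.09 [0.62 0.24 0.32] [-0.09  0.08  2.13  1.68  0.67 -2.51]
0.32 -157 0.5 1.08 -2.09 [0.64 0.24 0.34] [-0.03  0.06  1.9   1.05  0.67 -1.78]
0.32 -157 0.8 0.73 -1.57 [0.66 0.25 0.36] [-0.01  0.11  1.67  0.73  0.87 -0.86]
0.32 -135 0.1 1.73 -1.05 [0.65 0.19 0.25] [-0.4   0
[... 2012 characters left out ...]
135 0.8 0.8 -1.57 [0.65 0.18 0.42] [-0.24  0.2   1.42  0.8   1.41 -1.22]
0.4 -110 0.1 1.32 -1.05 [0.69 0.09 0.26] [-0.5   0.77  1.58  1.32  1.86 -1.85]
0.4 -110 0.3 1.23 -1.05 [0.69 0.1  0.31] [-0.48  0.63  1.51  1.23  1.78 -1.63]
0.4 -110 0.5 1.08 -1.57 [0.7  0.12 0.37] [-0.39  0.52  1.26  1.02  1.76 -1.78]
0.4 -110 0.8 0.81 -1.57 [0.72 0.16 0.42] [-0.24  0.5   0.97  0.81  1.83 -1.42]
0.4 -90 0.1 1.26 -1.57 [0.77 0.09 0.28] [-0.37  0.97  0.89  1.25  2.14 -1.96]
0.4 -90 0.3 1.15 -1.57 [0.77 0.1  0.32] [-0.34  0.88  0.8   1.15  2.12 -1.82]
0.4 -90 0.5 1.05 -1.57 [0.77 0.12 0.37] [-0.3   0.83  0.67  1.05  2.13 -1.66]
0.4 -90 0.8 0.95 -1.05 [0.77 0.15 0.41] [-0.24  0.76  0.58  0.95  2.12 -0.99]
```

```bash
python3 - <<'E'
from h import *
import pickle
C,o=cam_in_tool(); L=np.array([.74,.32,.255]); V=[]
for az,el,ro in ((-110,.5,-1.57),(-135,.3,-1.57),(-157,.5,-2.09),(-180,.5,-2.09)):
    a=np.radians(az); p=L+.4*np.array([np.cos(a)*np.cos(el),np.sin(a)*np.cos(el),np.sin(el)])
    r.move_to(*look(L,p,ro,C,o)); r.hold(.15)
    im,k=snap("wrist")
    regs={n:[(d["score"],d["pixels"]) for d in models.regions_of(n,"wrist")][:2] for n in ("lens","stand")}
    print(az,marks("lens","wrist"),marks("focus","wrist"),marks("stand","wrist"),{n:[(round(s,2),int(m.sum())) for s,m in v] for n,v in regs.items()})
    V.append((im,k,regs))
for c in ("top","scene"):
    im,k=snap(c); V.append((im,k,{}))
pickle.dump(V,open("V.pkl","wb"))
m=np.vstack([np.hstack([cv2.resize(v[0],(400,300)) for v in V[i:i+2]]) for i in (0,2)])
cv2.imwrite("pics/views.png",m[...,::-1]); print(telemetry.current_t())
E
```

```text
-110 [([0.736, 0.315, 0.243], 0.95)] [] [] {'lens': [(0.68, 5552)], 'stand': [(0.56, 12434)]}
-135 [([0.735, 0.312, 0.245], 0.84)] [] [] {'lens': [(0.75, 5108)], 'stand': [(0.65, 12380)]}
-157 [([0.734, 0.314, 0.245], 0.9)] [] [] {'lens': [(0.55, 5120)], 'stand': [(0.72, 11631)]}
-180 [([0.733, 0.31, 0.25], 0.7)] [] [] {'lens': [(0.81, 4902)], 'stand': [(0.72, 11195)]}
23.3333
```

View pics/views.png

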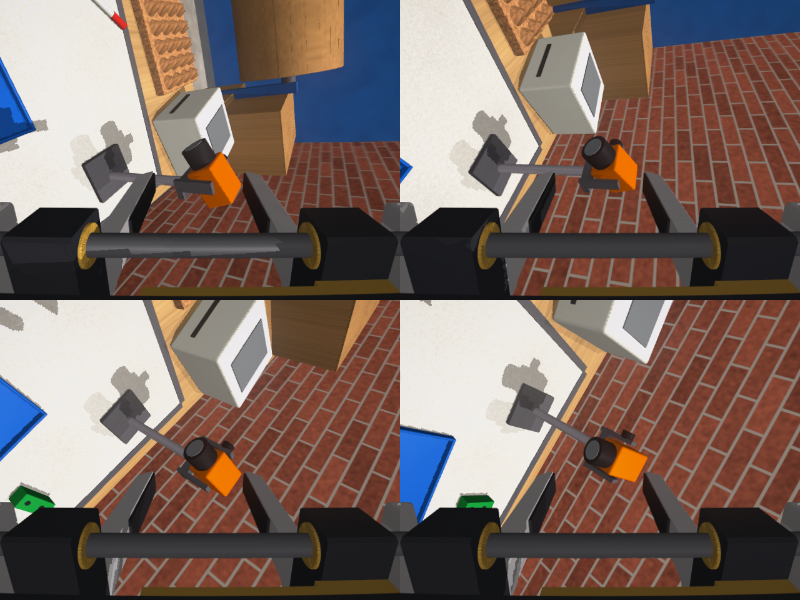

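```bash
cat > fit.py <<'E'
from h import *
import pickle
from scipy.optimize import minimize
V=pickle.load(open("V.pkl","rb"))[:4]
th=np.linspace(0,2*np.pi,40)
def frame(yaw,t):   # focus axes: x to the lens
    x=np.array([np.cos(yaw)*np.cos(t),np.sin(yaw)*np.cos(t),np.sin(t)]); y=np.array([-np.sin(yaw),np.cos(yaw),0])
    return np.array([x,y,np.cross(x,y)]).T
def parts(p):       # p: axis x,y,yaw,tilt, box front ahead of axis
    F=frame(p[2],p[3]); A=np.array([p[0],p[1],.27])
    box=np.array([[-f,y,z] for f in (p[4],p[4]-.075) for y in (-.028,.028) for z in (-.026,.026)])
    bar=np.array([[-f,.024*np.cos(a),.024*np.sin(a)] for f in (p[4],.06) for a in th])
    return [A+q@F.T for q in (box,bar)]
def hull(P,k):
    M=rot(k["orientation"]).T; K=np.array([[k["fx"],0,k["cx"]],[0,k["fy"],k["cy"]],[0,0,1]])
    u,_=cv2.projectPoints(P,cv2.Rodrigues(M)[0],-M@np.array(k["position"]),K,np.array(k["D"],float))
    m=np.zeros((480,640),np.uint8); cv2.fillConvexPoly(m,np.round(cv2.convexHull(u.astype(np.float32))*16).astype(np.int32),1,shift=4)
    return m>0
obs=[]
for im,k,g in V:
    h=cv2.cvtColor(im,cv2.COLOR_RGB2HSV); reg=g["lens"][0][1]
    near=cv2.dilate(reg.astype(np.uint8),np.ones((15,15)))>0
    o=(h[...,0]<18)&(h[...,1]>190)&(h[...,2]>90)&near
    obs.append((o,reg|o))
def loss(p):
    s=0
    for (im,k,g),(o,reg) in zip(V,obs):
        b,c=[hull(q,k) for q in parts(p)]
        s+=((b&~c)^o).sum()+((b|c)^reg).sum()
    return s/sum(x.sum()+y.sum() for x,y in obs)
if __name__=="__main__":
    L=np.array([.7345,.313,.246]); best=[]
    for yaw in (.3,.6,.9):
        for t in (.2,.4,.55):
            p0=[L[0]+.055*np.cos(yaw),L[1]+.055*np.sin(yaw),yaw,t,.03]
            sim=np.array([p0]+[np.array(p0)+d for d in np.diag([.01,.01,.15,.1,.008])])
            q=minimize(loss,p0,method="Nelder-Mead",options=dict(initial_simplex=sim,maxiter=400,xatol=1e-4,fatol=1e-5)); best.append((q.fun,q.x))
    best.sort(key=lambda b:b[0])
    for b in best[:5]: print(round(b[0],4),np.round(b[1],4))
    p=best[0][1]; F=frame(p[2],p[3]); A=np.array([*p[:2],.27])
    print("lens",A-.06*F[:,0],"focus",A-.2*F[:,0]); np.save("p.npy",p)
    out=[]
    for (im,k,g),(o,reg) in zip(V,obs):
        v=im.copy(); b,c=[hull(q,k) for q in parts(p)]
        for m,col in ((b,(0,255,0)),(c,(0,255,255)),(reg,(255,0,255))):
            cs,_=cv2.findContours(m.astype(np.uint8),0,1); cv2.drawContours(v,cs,-1,col,1)
        y,x=map(int,np.argwhere(reg).mean(0)); out.append(cv2.resize(v[y-75:y+75,x-100:x+100],(400,300),interpolation=0))
    cv2.imwrite("pics/fit.png",np.vstack([np.hstack(out[:2]),np.hstack(out[2:])])[...,::-1])
E
python3 fit.py
```

```text
0.1541 [0.7888 0.3221 0.1511 0.3453 0.0284]
0.1545 [0.7887 0.3221 0.1547 0.3443 0.0284]
0.1555 [0.7891 0.3221 0.1483 0.3421 0.0285]
0.1556 [0.7887 0.3221 0.153  0.3502 0.0287]
0.1558 [0.7893 0.3222 0.1492 0.3513 0.0291]
lens [0.73302371 0.31359325 0.24969253] focus [0.60278633 0.29376976 0.20230843]
```

View pics/fit.png

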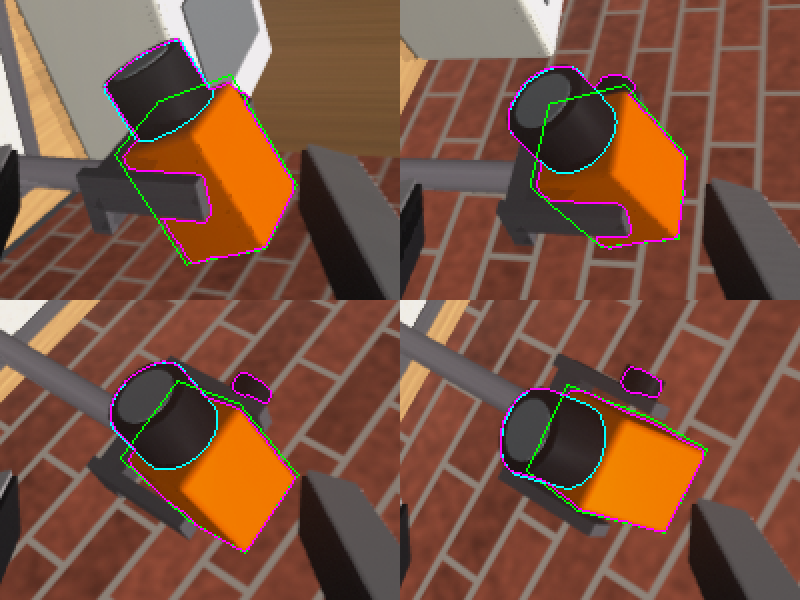

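```bash
cat > fit2.py <<'E'
import fit; from fit import *
def parts2(p):
    F=frame(p[2],p[3]); A=np.array([p[0],p[1],p[7]])
    box=np.array([[-f,y,z] for f in (p[4],p[4]-.075) for y in (-p[5],p[5]) for z in (-p[6],p[6])])
    bar=np.array([[-f,.024*np.cos(a),.024*np.sin(a)] for f in (p[4],.06) for a in th])
    return [A+q@F.T for q in (box,bar)]
fit.parts=parts2
kern=np.ones((9,9),np.uint8)
def loss2(p):   # ignore pixels hidden by fork/knob: model-inside, neither orange nor region
    s=0
    for (im,k,g),(o,reg) in zip(V,obs):
        b,c=[hull(q,k) for q in parts2(p)]
        dark=im.max(2)<95
        s+=(((b&~c)^o)&~(dark&~c&~o)).sum()+(((b|c)^reg)&~(dark&~c)).sum()+((c^(reg&~o))&~(dark&~c)).sum()
    return s
for y,z in ((.028,.026),(.026,.028),(.026,.026)):
    p0=np.r_[np.load("p.npy"),y,z,.27]
    sim=np.array([p0]+[p0+d for d in np.diag([.006,.006,.06,.06,.005,.002,.002,.004])])
    q=minimize(loss2,p0,method="Nelder-Mead",options=dict(initial_simplex=sim,maxiter=700,xatol=1e-4,fatol=.5))
    p=q.x; F=frame(p[2],p[3]); A=np.array([*p[:2],p[7]])
    print(loss2(p0),q.fun,np.round(p,4),"focus",np.round(A-.2*F[:,0],4))
    q=minimize(lambda x:loss2(np.r_[x,y,z,.27]),p0[:5],method="Nelder-Mead",options=dict(initial_simplex=sim[:6,:5],maxiter=500,xatol=1e-4,fatol=.5))
    p=q.x; F=frame(p[2],p[3]); A=np.array([*p[:2],.27])
    print("   fixed",q.fun,np.round(p,4),"focus",np.round(A-.2*F[:,0],4))
def tool(F,port,d=(-.040,0,.006)):    # block in hand: TCP relative to port in block axes
    return port+F@np.array(d), quat(np.array([-F[:,0],-F[:,1],-F[:,2]]).T@np.diag([-1,1,1])) 
E
python3 fit2.py; python3 - <<'E'
from h import *
from fit import frame
p=np.load("p.npy"); F=frame(p[2],p[3]); foc=np.array([*p[:2],.27])-.2*F[:,0]
# TCP 28 mm above the underside, port 16 mm: +12 mm along z
for sgn in (1,-1):
    y=sgn*F[:,1]; z=-F[:,2]; M=np.array([np.cross(y,z),y,z]).T
    for d in (0,.06): print(sgn,d,np.round(foc+F@[-.04-d,0,.012],3),inverse_kinematics(foc+F@[-.04-d,0,.012],quat(M)))
print(telemetry.current_joints())
E
```

```text
1702 1060.0 [0.7909 0.3221 0.1295 0.3621 0.03   0.0269 0.0259 0.2699] focus [0.6055 0.298  0.1991]
   fixed 1510.0 [0.7905 0.3223 0.1254 0.3539 0.0297] focus [0.6044 0.2988 0.2007]
2262 1052.0 [0.7912 0.3221 0.1334 0.3521 0.0308 0.0267 0.026  0.2705] focus [0.6052 0.2971 0.2016]
   fixed 1438.0 [0.7927 0.3219 0.1317 0.3363 0.0326] focus [0.6055 0.2971 0.204 ]
1442 1044.0 [0.7899 0.3219 0.1297 0.3584 0.0295 0.0268 0.0259 0.27  ] focus [0.6041 0.2977 0.1998]
   fixed 1262.0 [0.7897 0.322  0.141  0.3535 0.0291] focus [0.604  0.2957 0.2008]
1 0 [0.562 0.287 0.2  ] [ 0.41408977  0.22228316  1.71469556 -0.1150452   0.87360028 -1.24857467]
1 0.06 [0.506 0.279 0.18 ] [ 0.44620353  0.16485629  1.84713533 -0.13729127  0.80288796 -1.19647236]
-1 0 [0.562 0.287 0.2  ] [ 0.41408977  0.22228316  1.71469556 -0.1150452   0.87360028  1.89301798]
-1 0.06 [0.506 0.279 0.18 ] [ 0.44620353  0.16485629  1.84713533 -0.13729127  0.80288796  1.94512029]
[ 0.46531423 -0.10339794  1.94872835 -0.41611461  0.37720165  0.127759  ]
```

```bash
python3 - <<'E'
from h import *
from fit import frame
yb=.705; Q=down(yb-np.pi/2); x,y=.5655,-.0735
gripper_to(.094,40)
r.move_to([x,y,.14],Q)
im,k=snap("wrist"); print("pre",marks("block","wrist"),marks("block_port","wrist"))
r.move_l([x,y,.0335],vel=.12,guard=15)
gripper_to(.01,40); print("grip",telemetry.current_opening(),telemetry.current_finger_force(),telemetry.current_ee_pos())
r.move_l([x,y,.2],vel=.2); print(telemetry.current_opening(),telemetry.current_wrist_force(),telemetry.current_t())
F=frame(.135,.355); foc=np.array([.6045,.2965,.2005]); yv=-F[:,1]; z=-F[:,2]; T=quat(np.array([np.cross(yv,z),yv,z]).T)
r.move_to(foc+F@[-.11,0,.012],T)
r.move_l(foc+F@[-.04,0,.012],vel=.12); r.hold(.3)
for c in ("top","scene","wrist"):
    im,k=snap(c,"f_"+c); print(c,marks("block_port",c),marks("block",c),marks("lens",c),marks("wad1",c))
print(foc,telemetry.current_ee_pos(),telemetry.current_opening(),telemetry.current_t())
m=np.hstack([cv2.resize(cv2.imread("pics/f_top.png")[90:240,130:330],(400,300)),cv2.resize(cv2.imread("pics/f_scene.png")[300:450,280:480],(400,300))])
m2=np.hstack([cv2.resize(cv2.imread("pics/f_wrist.png"),(400,300)),cv2.resize(cv2.imread("pics/f_top.png")[180:330,400:600],(400,300))])
cv2.imwrite("pics/final.png",np.vstack([m,m2]))
E
```

```text
pre [([0.802, -0.185, -0.002], 0.9), ([0.566, -0.073, 0.008], 0.73)] [([0.77, -0.159, 0.014], 0.83), ([0.594, -0.052, 0.02], 0.82)]
grip 0.031624976236950236 39.981388449668884 [ 0.56547376 -0.07349499  0.03348542]
0.03207557705104892 [-1.27696392  0.78794488 -3.24487485] 28.65
top [([0.822, 0.066, 0.015], 0.8), ([0.602, 0.298, 0.201], 0.62), ([0.773, -0.155, 0.019], 0.54)] [([0.784, 0.061, 0.001], 0.75), ([0.574, 0.29, 0.171], 0.7), ([0.8, -0.185, 0.005], 0.65)] [([0.73, 0.311, 0.251], 0.87)] [([0.579, -0.417, 0.026], 0.61), ([0.533, -0.357, 0.029], 0.6)]
scene [([0.772, -0.154, 0.017], 0.87), ([0.819, 0.067, 0.018], 0.7), ([0.604, 0.294, 0.196], 0.59)] [([0.797, -0.188, 0.002], 0.93), ([0.781, 0.061, 0.0], 0.76), ([0.576, 0.29, 0.169], 0.59)] [([0.731, 0.316, 0.25], 0.79)] [([0.573, -0.416, 0.028], 0.75), ([0.528, -0.356, 0.026], 0.63)]
wrist [([0.602, 0.292, 0.202], 0.7), ([0.82, 0.069, 0.019], 0.66)] [([0.78, 0.062, -0.0], 0.98), ([0.573, 0.295, 0.175], 0.7)] [] []
[0.6045 0.2965 0.2005] [0.56319771 0.29085257 0.19783189] 0.03152095292529541 31.7917
```

View pics/final.png

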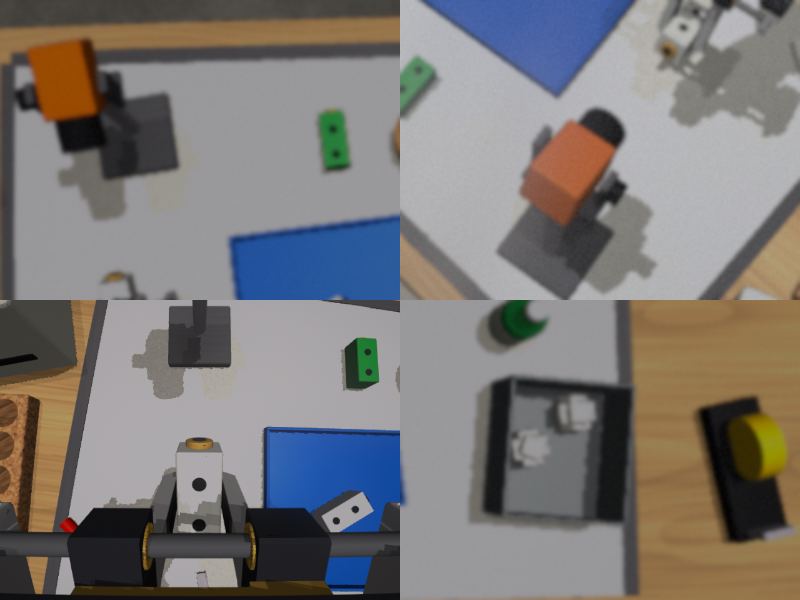

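The held block's brass port measures (0.603, 0.295, 0.200), against the focus estimate of (0.6045, 0.2965, 0.2005). In the wrist crop the block points straight at the stand, with the port at (200,442) and the pole at (200,305). Both wads are in the bin at (528,447) and (577,412) of the montage, so I am handing in.

```bash
python3 -c "
from h import *
r.hold(.3); print(np.abs(telemetry.current_dq()).max(), telemetry.current_finger_force()); print(r.sign_off())"
```

```text
0.0025914555009846716 39.981048703193665
the job is handed in; nothing more can be done
None
```

I handed the job in at about 32 s of the 72 s allowed: both wads are in the bin and the brass-ported block is held steady at the camera's focus point, its port within about 3 mm of my estimate of that point; no verdict was returned.

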